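# Wedge the rocking dyeing machine

### The arm

A 6-joint arm with a two-finger parallel gripper is mounted at the origin on the work surface. World frame = base frame: x ahead of the robot, y to its left, z up, the work surface at z = 0. Lengths are in m, angles in rad, forces in N, time in s.
With the tool pointing down it reaches from about 0.3 to 0.775 m from the base axis. Payload 14.6 kg.
Tool frame: the origin (TCP) lies between the finger pads; the fingertips stand arm.tip_reach ahead of it and the grasp point (between the pads) lies 11 mm behind it (arm.tip_reach is the distance from the TCP to the fingertips, in m); z points along the fingers, y is the line along which they close (so a half turn about z gives the same grasp; the last joint's range is limited). The gripper opens to 94 mm and grips with 3 to 60 N. Pads are 16 mm wide; open, the fingers measure 119 mm over their backs; the gripper's body (75 mm by 177 mm) begins 78 mm behind the grasp point.
Start: joints at [-0.067, 0.3, 1.521, -0, 1.321, -0.067], TCP at [0.55, -0, 0.213] pointing down, gripper open.
Joint ranges: [-3.03, 3.03], [-0.79, 2.21], [0.23, 2.52], [-1.04, 4.18], [0, 3.07], [-2.55, 2.55]. Speed limits (rad/s): [2.22, 2.22, 2.57, 3.14, 3.14, 3.14].

### API

Orientations are given as a rotation vector (axis times angle).
In Python, from workcell import arm, optics, job gives the robot as it stands.
- The arm moves only by the shell command python3 -m inch 'ROWS'. ROWS is JSON, one flat list of numbers, 7 for each row, row after row: the opening, from 0 (shut) to 1 (fully open), then the shift along the tool's x, y, z in mm, then the turn, a rotation vector about the tool's x, y, z in degrees. A call has 1 to 12 rows; each row is the pose to reach, as a shift and turn from the pose commanded when the call began, along the tool's axes at that moment; what a row does not reach only later rows make up. A row lasts 1/12 s, in which the tool goes at most 41.7 mm and 7.16 degrees, less where a joint would pass 70% of its speed; a pose out of reach is approached as far as the arm can. A call with a gripper value outside its range is refused whole. The fingers move at their own pace and stop on an object; the grip force is fixed at half the most. Time passes only in rows, so rows that repeat a pose let the fingers close. It gives the time, the measured TCP pose, the force, the opening and the grip force at its end, in the units of the state.
- arm.read_state(): the state, without advancing time (a new reading comes with each control period).
- optics.grab_frame(name): name is "scene" or "side" or "wrist"; returns a dict with "color" (480x640x3 uint8, red, green, blue), "fx", "fy", "cx", "cy" (pixels), "world_from_camera" (4x4, takes a point from camera to world coordinates); the wrist camera has in their place "hand_eye" (4x4, takes a point from camera to tool coordinates, whose origin is the TCP and whose axes are the flange's). Camera axes: x right, y down, z forward; pixel columns grow to the right and rows downward; lengths in m; the calibration is good to about 2 mm. The wrist camera is an equidistant fisheye: a pixel r from the principal point sees the ray r / f radians off the axis. A picture is of the moment at which its call begins: read the wrist's pose just before it. There is no depth.
- job.finish_job(): hands the job in; it is judged then, once.
The state is a dict: "time": time; "q": joint angles; "joint_velocities": joint speeds; "effort": joint torques, N m; "position": TCP position; "tcp_rot": TCP orientation; "force": force on the tool from outside, world axes, zero at the start; "wrist_torque": the same for the moment, N m; "grip_width": finger opening in m; "grip_force": force on a finger pad.
Only numpy, scipy, OpenCV 4.12 (cv2) and the standard library are available. Lean on these libraries where they do the work, as an engineer would, in place of code of your own. Each camera call takes 0.05 s, during which the arm holds its last target. There are 200 camera calls.

### The job

The small dyeing machine on the bench rocks because its bracketed front foot hangs clear of the bench. Slide the wooden wedge, thin end first, straight and centred under that foot's pad and push it in until it jams tight (a push of 10 to 12 N), but never so hard (over about 14 N) that it jacks the machine up. Then let go, leaving the wedge flat on the bench and holding by itself, and leave the packing strip, the pressure gauge and the brass fitting where they lie.

Things in the scene. Friction and masses are not known exactly. Their poses are not given: they have to be found in the camera images.
- bracket (a point): Bench-top dyeing machine: steel case 260 (x) by 360 (y) mm, 160 high, two lidded pots on top (227 high in all), dark red side rails. Its front faces its own -x, towards the robot. A dark steel bracket, 50 wide, 52 high, sticks out 62 mm from the front near its +y end and carries the hanging foot. Point: top of the bracket, in the middle, 35 mm behind its front end. The machine cannot slide or turn, only yield a little upwards.
- pad_spot (a point): Point at bench height below the middle of the foot pad's front edge; axes as the machine's. The pad, 40 (x) by 44 (y) by 9 mm thick, steel, begins here and runs along +x. The gap between pad and bench is unknown, 7 to 18 mm, and must be found by feel. Above 1 N of load the pad yields upward about 1 mm per 20 N.
- wedge_heel (a point): Wooden wedge lying on the bench, about 0.1 kg, 130 long, 32 wide: an upright heel block 30 (x) by 32 (y) by 42 high to grasp, then a ramp 100 long falling evenly from 22 mm at the heel to 3 at the thin end. Point: centre of the heel block, 21 above the bench; +x points to the thin end, 115 ahead. Wood on steel, friction about 0.6: it stays where jammed; pushing it in takes 1.4 to 2 times the load on the pad.
- packer_center (a point): Flat wooden packing strip 120 by 32 by 22 mm, no taper, not needed: leave alone. The point is its centre.
- gauge: Loose round pressure gauge, 48 mm across, 20 high, with a brass stub; lies on the bench before the machine. Leave alone. Origin: centre of its underside.
- fitting: Loose brass pipe fitting, 30 mm across, 40 high, standing on the bench beside the foot. Leave alone. Origin: centre of its underside.
Mind the look-alikes: they are no part of the job. What is shaped like the part that bears wedge_heel but pink or turquoise is not meant.

How it is judged:
By the outcome, as a careful person would: the job done as asked, in the order asked, and still so for the second after the job is handed in, with the robot touching nothing.
It also fails if it takes over 58 s, if anything falls off the work surface, if the arm or the gripper's body presses on something with over 40 N, if the wrist force passes 120 N, or if a joint passes its speed limit or range.

## Working session

There is one attempt and no reset: what is moved stays moved. The work goes in short steps, Python scripts to look and compute and a shell command to move; the robot and the scene stay as the last step left them, time stands still between calls to the robot, and variables do not carry over. Pictures are saved under pics/ and viewed, at most 10 in all, crops included, and the job is handed in when it is done.

```bash
ls; mkdir -p pics; cat > h.py <<'E'
import numpy as np, cv2
from workcell import arm, optics, job
from scipy.spatial.transform import Rotation as R
def ray(f,u,v):
    d=np.array([(u-f["cx"])/f["fx"],(v-f["cy"])/f["fy"],1.])
    T=np.array(f["world_from_camera"]); return T[:3,3],T[:3,:3]@d
def onz(f,u,v,z):
    o,d=ray(f,u,v); return o+d*(z-o[2])/d[2]
def proj(f,p):
    T=np.linalg.inv(np.array(f["world_from_camera"])); c=T[:3,:3]@np.array(p)+T[:3,3]
    return f["cx"]+f["fx"]*c[0]/c[2], f["cy"]+f["fy"]*c[1]/c[2]
def save(n,im): cv2.imwrite("pics/"+n+".png",im[:,:,::-1])
def wonz(f,pos,rot,u,v,z):
    a=np.array([(u-f["cx"])/f["fx"],(v-f["cy"])/f["fy"]]); r=np.linalg.norm(a)
    d=np.append(a/max(r,1e-9)*np.sin(r),np.cos(r)); H=np.array(f["hand_eye"]); W=R.from_rotvec(rot).as_matrix()
    o=W@H[:3,3]+pos; d=W@H[:3,:3]@d; return o+d*(z-o[2])/d[2]
E
python3 - <<'E'
from h import *
import pickle
fs={n:optics.grab_frame(n) for n in("scene","side","wrist")}
pickle.dump(fs,open("f0.pkl","wb"))
for n,f in fs.items(): save(n+"0",f["color"]); print(n,f["fx"],f["cx"],f["cy"],np.round(f.get("world_from_camera",f.get("hand_eye")),3).tolist())
print(arm.read_state(), arm.tip_reach)
E
```

```text
pics
scene 571.1154244504226 308.2104244380274 239.51194636936947 [[-0.516, 0.66, -0.546, 1.198], [0.856, 0.384, -0.345, 0.36], [-0.019, -0.646, -0.763, 0.975], [0.0, 0.0, 0.0, 1.0]]
side 443.0471146238986 320.2379918488982 237.70720677151192 [[0.88, -0.359, 0.312, 0.225], [-0.475, -0.676, 0.563, -0.611], [0.009, -0.644, -0.765, 0.847], [0.0, 0.0, 0.0, 1.0]]
wrist 371.64829954431775 316.0520192697154 240.31154269887062 [[-0.0, -0.968, -0.25, 0.073], [1.0, -0.0, -0.001, -0.0], [0.001, -0.25, 0.968, -0.172], [0.0, 0.0, 0.0, 1.0]]
{'time': 0.15, 'q': array([-6.65727879e-02,  3.00345764e-01,  1.52145533e+00, -1.03016490e-05,
        1.32067546e+00, -6.65685426e-02]), 'joint_velocities': array([-0.0003078 , -0.00368981,  0.00023623,  0.00065898, -0.00028182,
       -0.00015512]), 'effort': array([-2.50185103e-04, -5.31960297e+01, -3.52822959e+01,  7.07691838e-02,
        2.35654798e-02, -3.66386917e-05]), 'position': array([5.49805249e-01, 2.23903610e-05, 2.13008271e-01]), 'tcp_rot': array([-2.22097753e+00, -2.22097377e+00,  9.25885271e-04]), 'force': array([-0.13032419,  0.76205751,  1.04012306]), 'wrist_torque': array([ 0.02252221,  0.00089367, -0.02264702]), 'grip_force': 0.0, 'grip_width': 0.0942726537106851} 0.008
```

View pics/scene0.png

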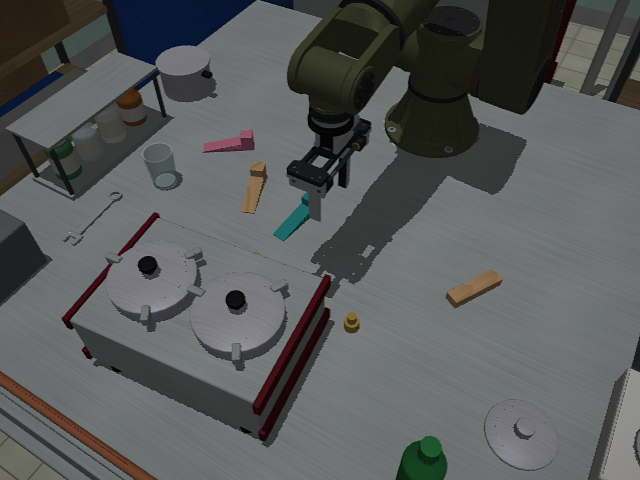

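View pics/side0.png

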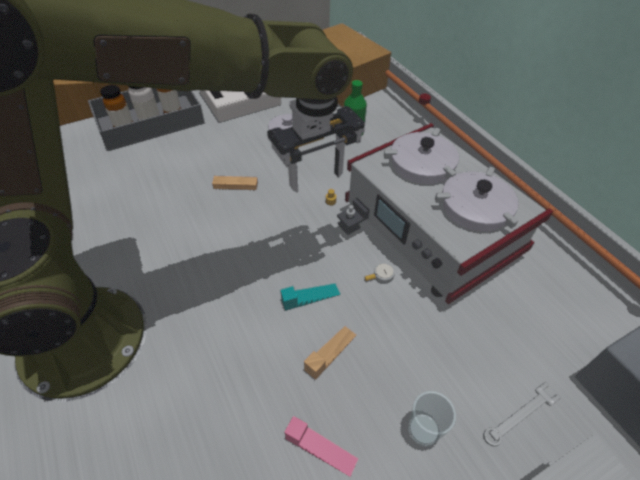

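The scene image shows these look-alikes: wooden wedge (heel at scene (258,168), side (318,362)), turquoise wedge (scene (305,202), side (291,297)), pink wedge (scene (246,137), side (297,430)) and the flat packer (scene (474,288), side (235,183)). The natural-wood one with an upright heel is the right one. The bracket shows only in the side view at (352,215), with the fitting at (332,196) and the gauge at (384,272).

```bash
python3 - <<'E'
from h import *
import pickle
fs=pickle.load(open("f0.pkl","rb"))
c=lambda n,x,y,w,h,k: cv2.resize(fs[n]["color"][y:y+h,x:x+w],None,fx=k,fy=k,interpolation=cv2.INTER_CUBIC)
a=c("side",300,170,110,120,5)[:, :]   # 550x600
b=c("side",295,315,70,70,3.5)  # 245
d=c("scene",235,150,50,70,5)  # 250x350
im=np.zeros((600,800,3),np.uint8); im[:, :550]=a; im[:245,550:795]=b; im[250:600,550:800]=d
save("crop1",im)
E
```

```text
(no output)
```

View pics/crop1.png

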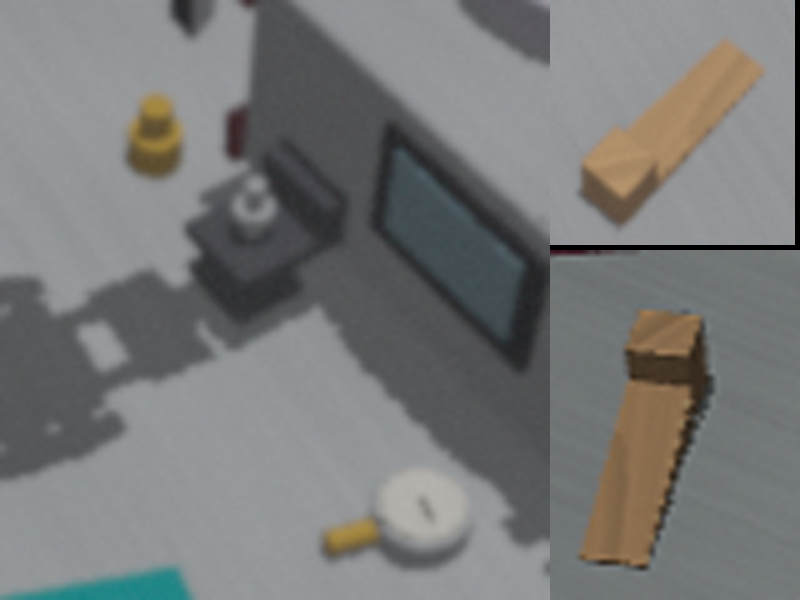

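View pics/wrist0.png

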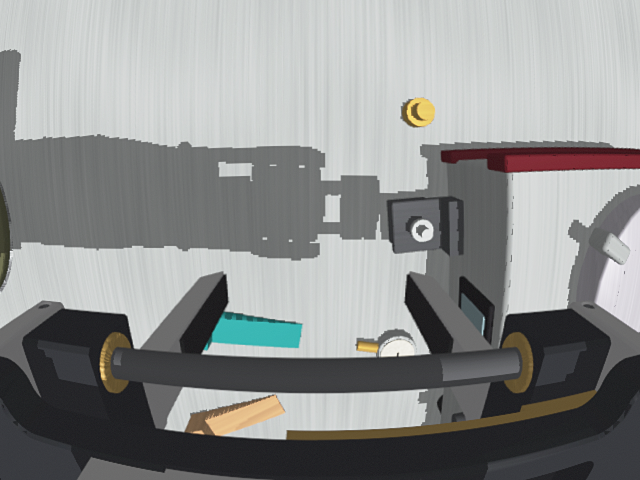

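The crop confirms the natural-wood wedge with its upright heel. The wrist view shows the bracket plate's front corners at (388,200) and (391,252).

```bash
python3 - <<'E'
from h import *
import pickle
fs=pickle.load(open("f0.pkl","rb")); S,D,W=fs["scene"],fs["side"],fs["wrist"]
pos=np.array([.5498,0,.2130]);rot=np.array([-2.22098,-2.22097,.0009])
np.set_printoptions(precision=4,suppress=True)
for nm,f,hs,ts in(("side",D,[(304.4,364.1),(315,352.1),(325.6,360),(315,371.3)],[(345.6,326.4),(355.9,335.6)]),("scene",S,[(253,162),(265.6,163),(263.8,171.4),(250.4,169.4)],[(241.4,211.4),(254.6,213.4)])):
    h=np.mean([onz(f,*p,.042) for p in hs],0); t=np.mean([onz(f,*p,.003) for p in ts],0); d=t-h
    print(nm,h,t,np.hypot(*d[:2]),np.degrees(np.arctan2(d[1],d[0])), [onz(f,*p,.042)[:2] for p in hs])
def tri(a,b,ua,ub):
    best=[]
    o1,d1=ray(D,*ua); p0=wonz(W,pos,rot,*ub,0.); p1=wonz(W,pos,rot,*ub,.1); d2=p1-p0
    s,t=np.linalg.lstsq(np.c_[d1,-d2],p0-o1,rcond=None)[0]
    A,B=o1+s*d1,p0+t*d2; print(a,(A+B)/2,"gap",np.linalg.norm(A-B))
tri("brL","",(337.6,215.6),(388,200)); tri("brR","",(348,226.0),(391,252))
tri("nut","",(300+256/5,170+205/5),(423,231))
print("fit base",onz(D,300+155/5,170+158/5,0.01),wonz(W,pos,rot,418,112,.02))
print("gauge",onz(D,384,272,.02),wonz(W,pos,rot,397,346,.02), "stub",wonz(W,pos,rot,358,345,.01),onz(D,366,278,.01))
print("case front top", [wonz(W,pos,rot,510,v,.16) for v in(180,270)], [onz(D,*p,.16) for p in((349,163),(462,262))])
for z in(.055,.06,.065,.07): print(z,[onz(D,*p,z)[:2] for p in((337.6,215.6),(348,226))],[wonz(W,pos,rot,*p,z)[:2] for p in((388,200),(391,252))])
E
```

```text
side [ 0.3961 -0.2882  0.042 ] [ 0.5033 -0.2472  0.003 ] 0.11479812568744738 20.908931845493896 [array([ 0.376 , -0.2827]), array([ 0.4054, -0.2705]), array([ 0.4158, -0.2946]), array([ 0.3871, -0.305 ])]
scene [ 0.3942 -0.2848  0.042 ] [ 0.5028 -0.2435  0.003 ] 0.11615278846749832 20.812176100286294 [array([ 0.3875, -0.3046]), array([ 0.3752, -0.2761]), array([ 0.402 , -0.2633]), array([ 0.4122, -0.2951])]
brL [0.6202 0.0226 0.0444] gap 0.007248443675276779
brR [ 0.6225 -0.0253  0.0524] gap 0.004795503004671774
nut [ 0.6463 -0.0003  0.0699] gap 0.002665442841779047
fit base [0.6507 0.1014 0.01  ] [0.6503 0.1097 0.02  ]
gauge [ 0.6423 -0.1616  0.02  ] [ 0.6422 -0.1466  0.02  ] stub [ 0.598  -0.1496  0.01  ] [ 0.6014 -0.1508  0.01  ]
case front top [array([0.6782, 0.0561, 0.16  ]), array([ 0.6863, -0.0068,  0.16  ])] [array([0.6746, 0.0654, 0.16  ]), array([ 0.719, -0.289,  0.16 ])]
0.055 [array([0.6186, 0.0138]), array([ 0.6237, -0.0273])] [array([0.6146, 0.0253]), array([ 0.6196, -0.0237])]
0.06 [array([0.6161, 0.0098]), array([ 0.6212, -0.031 ])] [array([0.6136, 0.026 ]), array([ 0.6185, -0.0222])]
0.065 [array([0.6137, 0.0059]), array([ 0.6187, -0.0347])] [array([0.6126, 0.0268]), array([ 0.6175, -0.0208])]
0.07 [array([0.6112, 0.0019]), array([ 0.6162, -0.0384])] [array([0.6116, 0.0275]), array([ 0.6164, -0.0193])]
```

```bash
python3 -m inch '[1,-287,-155,40,0,0,69,1,-287,-155,40,0,0,69,1,-287,-155,40,0,0,69,1,-287,-155,40,0,0,69,1,-287,-155,40,0,0,69,1,-287,-155,40,0,0,69,1,-287,-155,40,0,0,69,1,-287,-155,40,0,0,69,1,-287,-155,40,0,0,69,1,-287,-155,40,0,0,69,1,-287,-155,40,0,0,69,1,-287,-155,40,0,0,69]'
python3 - <<'E'
from h import *
s=arm.read_state(); print(s["position"],s["tcp_rot"],s["q"])
f=optics.grab_frame("wrist"); save("w1",f["color"])
M=R.from_rotvec(s["tcp_rot"]).as_matrix(); print(np.degrees(np.arctan2(M[1,0],M[0,0])))
# predicted pixels not needed
E
```

```text
time: 1.15
position: [0.3949, -0.2869, 0.1733]
tcp_rot: [-3.088, -0.577, 0.0]
force: [-0.1, -0.1, 0.6]
grip_width: 0.0939
grip_force: 0.0
[ 0.39493856 -0.28693562  0.17333948] [-3.08798436e+00 -5.76823478e-01  3.00818638e-04] [-7.03342923e-01  2.01464224e-01  1.74154697e+00 -2.67354792e-05
  1.19885437e+00  4.98127358e-01]
21.161381560461006
```

View pics/w1.png

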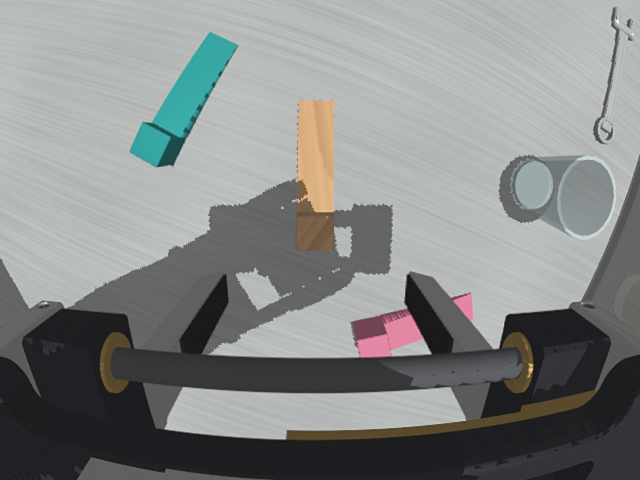

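The wedge is straight ahead in the wrist view, with its heel top at (315,232) and its thin end at (316,100). The pink look-alike's nearest corner is at (352,322).

```bash
python3 - <<'E'
from h import *
s=arm.read_state(); f=optics.grab_frame("wrist"); p,r=s["position"],s["tcp_rot"]; M=R.from_rotvec(r)
for n,u,v,z in(("heel",315,231,.042),("heelL",296,231,.042),("heelR",334,231,.042),("thin",316,100,.003),("pinkTL",352,322,.042),("pinkTR",384,318,.042),("pinkend",470,292,.003)):
    print(n,(M.inv().apply(wonz(f,p,r,u,v,z)-p)*1000).round(1))
E
```

```text
heel [  2.1  -1.3 131.4]
heelL [  2.1 -17.2 131.4]
heelR [  2.1  14.6 131.4]
thin [115.2  -0.4 170.4]
pinkTL [-82.9  32.4 131.4]
pinkTR [-79.4  61.8 131.4]
pinkend [-72.5 162.3 170.4]
```

```bash
python3 -m inch '[1,2,-1,40,0,0,0,1,2,-1,80,0,0,0,1,2,-1,120,0,0,0,1,2,-1,145,0,0,0,1,2,-1,157,0,0,0,1,2,-1,157,0,0,0,1,2,-1,157,0,0,0]'
python3 -m inch '[0.3,0,0,0,0,0,0,0.3,0,0,0,0,0,0,0,0,0,0,0,0,0,0,0,0,0,0,0,0,0,0,0,0,0,0,0,0,0,0,0,0,0,0,0,0,0,0,0,0,0,0,0,0,0,0,0]'
```

```text
time: 1.83
position: [0.3967, -0.2851, 0.0165]
tcp_rot: [-3.088, -0.576, 0.001]
force: [0.5, -0.4, 0.4]
grip_width: 0.0941
grip_force: 0.0$: bad value
```

```bash
python3 -m inch '[0.3,0,0,0,0,0,0, 0.3,0,0,0,0,0,0, 0,0,0,0,0,0,0, 0,0,0,0,0,0,0, 0,0,0,0,0,0,0, 0,0,0,0,0,0,0, 0,0,0,0,0,0,0, 0,0,0,0,0,0,0, 0,0,0,0,0,0,0]'
```

```text
time: 2.58
position: [0.3965, -0.2854, 0.0164]
tcp_rot: [-3.089, -0.572, 0.0]
force: [0.3, -0.6, -0.5]
grip_width: 0.0374
grip_force: 0.0
```

```bash
python3 -m inch '[0,0,0,0,0,0,0, 0,0,0,0,0,0,0, 0,0,0,0,0,0,0, 0,0,0,0,0,0,0]'
```

```text
time: 2.92
position: [0.3965, -0.2853, 0.0164]
tcp_rot: [-3.089, -0.572, 0.0]
force: [-0.3, -0.0, 0.4]
grip_width: 0.0316
grip_force: 30.0
```

```bash
python3 -m inch '[0,0,0,-30,0,0,0, 0,0,0,-65,0,0,0, 0,20,-30,-65,0,0,2, 0,40,-60,-65,0,0,4, 0,60,-90,-65,0,0,6, 0,80,-120,-65,0,0,8, 0,100,-150,-65,0,0,10, 0,120,-180,-65,0,0,12, 0,140,-205,-65,0,0,14, 0,153,-226,-65,0,0,14, 0,153,-226,-40,0,0,14, 0,153,-226,-20,0,0,14]'
python3 -m inch '[0,0,0,0,0,0,0, 0,0,0,0,0,0,0]'
python3 - <<'E'
from h import *
s=arm.read_state(); f=optics.grab_frame("wrist"); g=optics.grab_frame("side")
import pickle; pickle.dump((s,f,g),open("f2.pkl","wb"))
im=np.zeros((600,800,3),np.uint8)
im[:300,:800]=cv2.resize(f["color"][20:260,100:500],None,fx=2,fy=2,interpolation=cv2.INTER_CUBIC)[:300]
im[300:,:400]=cv2.resize(g["color"][190:265,310:410],None,fx=4,fy=4,interpolation=cv2.INTER_CUBIC)
im[300:,400:]=cv2.resize(g["color"][190:340,220:420],None,fx=2,fy=2,interpolation=cv2.INTER_CUBIC)
save("w2",im); print(s["position"],s["tcp_rot"])
E
```

```text
time: 3.92
position: [0.4588, -0.0182, 0.0361]
tcp_rot: [3.135, 0.196, 0.003]
force: [-0.1, -0.2, -1.8]
grip_width: 0.0319
grip_force: 30.0
time: 4.08
position: [0.4579, -0.0195, 0.0362]
tcp_rot: [-3.135, -0.192, 0.003]
force: [0.4, -0.1, -0.7]
grip_width: 0.0323
grip_force: 30.0
[ 0.45789176 -0.01950358  0.03621563] [-3.13536648e+00 -1.91697033e-01  3.02224808e-03]
```

View pics/w2.png

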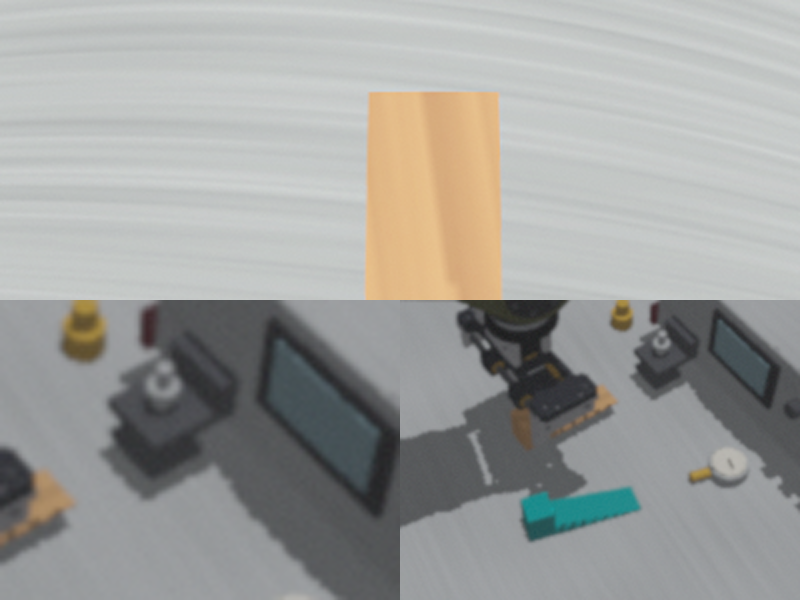

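The wrist crop shows the wedge straight and centred on the tool axis (thin end at about col 317). The bracket is out of frame at the top, so I'll raise the arm and look again.

```bash
python3 -m inch '[0,0,0,-40,0,0,0, 0,0,0,-80,0,0,0, 0,0,0,-120,0,0,0, 0,0,0,-120,0,0,0, 0,0,0,-120,0,0,0]'
python3 - <<'E'
from h import *
s=arm.read_state(); f=optics.grab_frame("wrist")
import pickle; pickle.dump((s,f),open("f3.pkl","wb"))
save("w3",cv2.resize(f["color"][0:150,220:420],None,fx=4,fy=4,interpolation=cv2.INTER_CUBIC)); print(s["position"],s["tcp_rot"])
E
```

```text
time: 4.6
position: [0.4594, -0.0199, 0.1594]
tcp_rot: [3.135, 0.191, 0.009]
force: [-0.1, -0.3, -1.4]
grip_width: 0.032
grip_force: 30.0
[ 0.45944767 -0.01993641  0.15938368] [3.13468054 0.19083197 0.00930363]
```

View pics/w3.png

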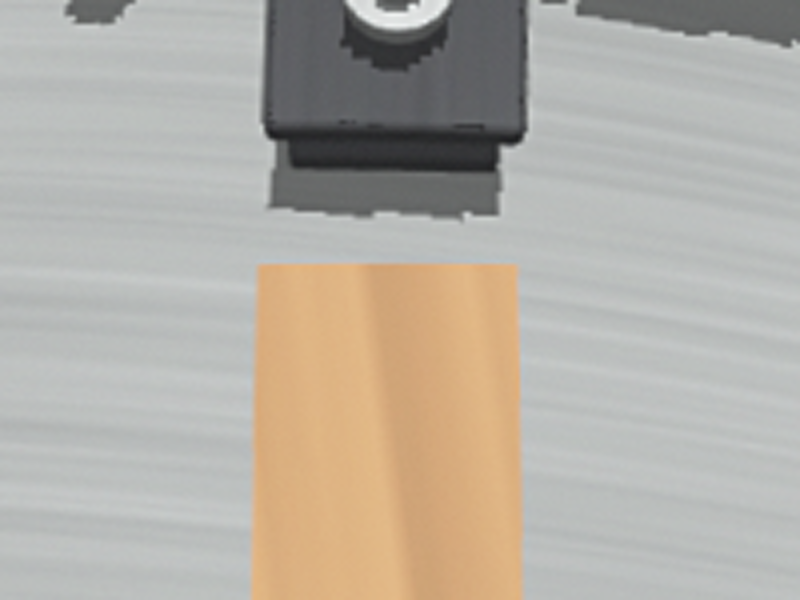

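The wrist view shows the bracket front edge at about (286..351, 35), the pad's lower front edge at (292.5..345, 42), and the wedge's thin end centred at col 317. The lateral offset is small.

```bash
python3 - <<'E'
from h import *
import pickle
s,f=pickle.load(open("f3.pkl","rb")); p,r=s["position"],s["tcp_rot"]; M=R.from_rotvec(r)
F=lambda u,v,z:(M.inv().apply(wonz(f,p,r,220+u/4,v/4,z)-p)*1000).round(1)
for z in(.045,.05,.055,.06,.065): print("br",z,F(266,137,z),F(524,140,z))
for z in(.007,.012,.018): print("pad",z,F(290,166,z),F(499,169,z))
print("thin",F(258,265,p[2]-.0165+.003),F(519,265,p[2]-.0165+.003))
print("nut",F(397,5,.06))
E
```

```text
br 0.045 [161.9 -23.1 115.3] [161.4  26.6 115.4]
br 0.05 [160.3 -22.7 110.3] [159.9  26.1 110.4]
br 0.055 [158.8 -22.3 105.3] [158.3  25.6 105.3]
br 0.06 [157.2 -21.9 100.3] [156.8  25.1 100.3]
br 0.065 [155.6 -21.5  95.3] [155.2  24.7  95.3]
pad 0.007 [166.7 -20.8 153.3] [166.1  24.6 153.4]
pad 0.012 [165.2 -20.5 148.3] [164.7  24.2 148.4]
pad 0.018 [163.5 -20.1 142.3] [162.9  23.8 142.4]
thin [113.2 -16.   14.1] [113.2  16.2  14.2]
nut [184.3   2.  100.5]
```

```bash
python3 -m inch '[0,0,0,40,0,0,0.7, 0,0,0,80,0,0,0.7, 0,0,0,115,0,0,0.7, 0,0,0,130,0,0,0.7, 0,0,0,135,0,0,0.7, 0,0,0,138,0,0,0.7, 0,0,0,139,0,0,0.7, 0,0,0,139,0,0,0.7,0,0,0,139,0,0,0.7, 0,0,0,139,0,0,0.7]'
python3 -m inch '[0,0,0,0.5,0,0,0, 0,0,0,0.5,0,0,0, 0,0,0,0.5,0,0,0]'
python3 -m inch '[0,0,0,0.5,0,0,0, 0,0,0,0.5,0,0,0, 0,0,0,0.5,0,0,0]'
```

```text
time: 5.48
position: [0.4588, -0.0196, 0.0183]
tcp_rot: [3.137, 0.173, 0.002]
force: [-0.5, -0.7, -1.4]
grip_width: 0.0317
grip_force: 30.0
time: 5.73
position: [0.4584, -0.0195, 0.0172]
tcp_rot: [3.137, 0.173, 0.001]
force: [0.3, 0.8, -0.6]
grip_width: 0.0317
grip_force: 30.0
time: 5.98
position: [0.4583, -0.0195, 0.0164]
tcp_rot: [-3.137, -0.173, 0.0]
force: [-1.2, -0.0, -0.9]
grip_width: 0.0315
grip_force: 30.0
```

```bash
cat > chk.py <<'E'
import sys,numpy as np
from workcell import arm
s=arm.read_state(); a=0.11; f=np.array(s["force"]); push=-(f[0]*np.cos(a)+f[1]*np.sin(a))
print("push %.1f lat %.1f fz %.1f x %.4f y %.4f z %.4f t %.2f"%(push,-f[0]*np.sin(a)+f[1]*np.cos(a),f[2],*s["position"],s["time"]))
sys.exit(push>float(sys.argv[1]))
E
python3 -m inch '[0,15,0,0,0,0,0, 0,30,0,0.3,0,0,0, 0,45,0,0.3,0,0,0, 0,45,0,0.3,0,0,0, 0,45,0,0.3,0,0,0]' >/dev/null; python3 chk.py 3 &&
python3 -m inch '[0,4,0,0,0,0,0, 0,8,0,0,0,0,0, 0,8,0,0,0,0,0]' >/dev/null; python3 chk.py 3 &&
python3 -m inch '[0,3,0,0,0,0,0, 0,6,0,0,0,0,0, 0,6,0,0,0,0,0]' >/dev/null; python3 chk.py 3 &&
python3 -m inch '[0,2,0,0,0,0,0, 0,4,0,0,0,0,0, 0,4,0,0,0,0,0]' >/dev/null; python3 chk.py 3
python3 - <<'E'
from h import *
s=arm.read_state(); f=optics.grab_frame("wrist"); g=optics.grab_frame("side")
im=np.zeros((600,800,3),np.uint8)
im[:, :]=cv2.resize(f["color"][0:150,220:420],None,fx=4,fy=4,interpolation=cv2.INTER_CUBIC)
im[360:,:400]=cv2.resize(g["color"][195:255,310:410],None,fx=4,fy=4,interpolation=cv2.INTER_CUBIC)
save("w4",im)
E
```

```text
push -3.0 lat -0.2 fz 2.9 x 0.5035 y -0.0146 z 0.0163 t 6.40
push -3.0 lat -0.2 fz 2.9 x 0.5035 y -0.0146 z 0.0163 t 6.40
push -3.0 lat -0.2 fz 2.9 x 0.5035 y -0.0146 z 0.0163 t 6.40
push -3.0 lat -0.2 fz 2.9 x 0.5035 y -0.0146 z 0.0163 t 6.40False
False
False
False
```

View pics/w4.png

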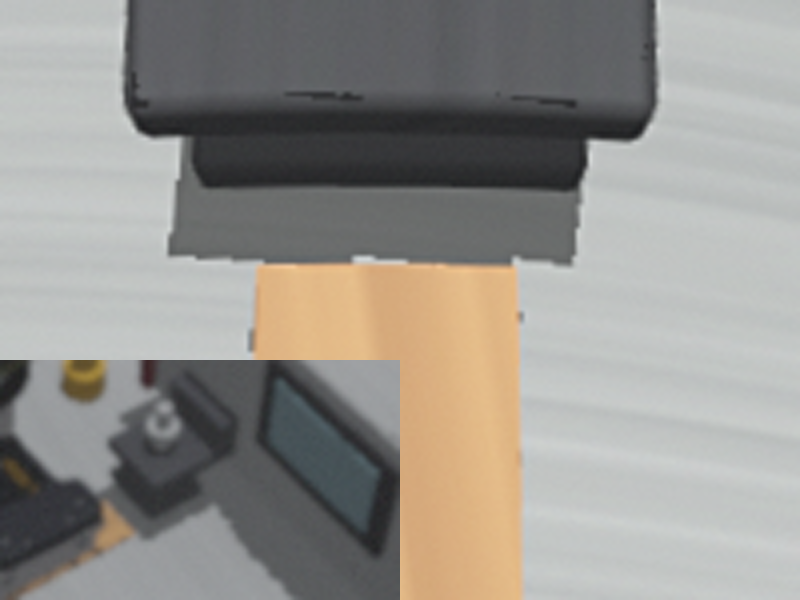

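The wrist view shows the wedge centred on the pad (wedge col 388, pad 390, bracket 391 in the crop), with the thin end about 8–10 mm short of the pad front.

```bash
sed -i 's/sys.exit(push>/sys.exit(int(push>/; s/argv\[1\]))$/argv[1])))/' chk.py; python3 chk.py 3; python3 - <<'E'
from h import *
s=arm.read_state(); f=optics.grab_frame("wrist"); p,r=s["position"],s["tcp_rot"]; M=R.from_rotvec(r)
F=lambda u,v,z:(M.inv().apply(wonz(f,p,r,220+u/4,v/4,z)-p)*1000).round(1)
for z in(.007,.01,.013,.016,.019): print(z,F(193,175,z),F(587,175,z),F(390,187,z))
print(F(258,265,.003),F(518,265,.003)); print(s["force"])
E
```

```text
push -2.1 lat 0.3 fz 1.4 x 0.5027 y -0.0146 z 0.0163 t 6.50
0.007 [124.1 -23.6   9.3] [124.2  24.2   9.3] [122.    0.3   9.3]
0.01 [123.2 -23.3   6.3] [123.3  23.8   6.3] [121.2   0.3   6.3]
0.013 [122.4 -22.9   3.3] [122.5  23.4   3.3] [120.3   0.2   3.3]
0.016 [121.5 -22.5   0.3] [121.6  23.    0.3] [119.5   0.2   0.3]
0.019 [120.7 -22.1  -2.7] [120.7  22.6  -2.7] [118.7   0.2  -2.7]
[113.  -16.   13.3] [113.   16.   13.3]
[2.06001801 0.5087474  1.36899805]
```

```bash
python3 -m inch '[0,6,0,0,0,0,0, 0,12,0,0,0,0,0, 0,18,0,0,0,0,0, 0,22,0,0,0,0,0, 0,22,0,0,0,0,0]' >/dev/null; python3 chk.py 3 &&
python3 -m inch '[0,0,0,0,0,0,0, 0,0,0,0,0,0,0]' >/dev/null; python3 chk.py 3 &&
python3 -m inch '[0,1,0,0,0,0,0, 0,1,0,0,0,0,0]' >/dev/null && python3 chk.py 3 &&
python3 -m inch '[0,1,0,0,0,0,0, 0,1,0,0,0,0,0]' >/dev/null && python3 chk.py 3 &&
python3 -m inch '[0,1,0,0,0,0,0, 0,1,0,0,0,0,0]' >/dev/null && python3 chk.py 3 &&
python3 -m inch '[0,1,0,0,0,0,0, 0,1,0,0,0,0,0]' >/dev/null && python3 chk.py 3 &&
python3 -m inch '[0,1,0,0,0,0,0, 0,1,0,0,0,0,0]' >/dev/null && python3 chk.py 3 &&
python3 -m inch '[0,1,0,0,0,0,0, 0,1,0,0,0,0,0]' >/dev/null && python3 chk.py 3 &&
python3 -m inch '[0,1,0,0,0,0,0, 0,1,0,0,0,0,0]' >/dev/null && python3 chk.py 3 &&
python3 -m inch '[0,1,0,0,0,0,0, 0,1,0,0,0,0,0]' >/dev/null && python3 chk.py 3 
```

```text
push -1.8 lat 0.8 fz 4.8 x 0.5254 y -0.0122 z 0.0163 t 6.97
push -2.8 lat 0.2 fz 2.2 x 0.5251 y -0.0122 z 0.0163 t 7.13
push 4.6 lat 0.1 fz 8.5 x 0.5254 y -0.0121 z 0.0162 t 7.30
```

```bash
python3 -m inch '[0,0,0,0,0,0,0, 0,0,0,0,0,0,0, 0,0,0,0,0,0,0]' >/dev/null; python3 chk.py 3; python3 -m inch '[0,0,0,-0.4,0,0,0, 0,0,0,-0.4,0,0,0, 0,0,0,-0.4,0,0,0]' >/dev/null; python3 chk.py 3;python3 -m inch '[0,0,0,-0.4,0,0,0, 0,0,0,-0.4,0,0,0, 0,0,0,-0.4,0,0,0]' >/dev/null; python3 chk.py 3
```

```text
push 4.2 lat -1.0 fz 7.3 x 0.5254 y -0.0122 z 0.0163 t 7.55
push 0.2 lat -0.2 fz 0.6 x 0.5255 y -0.0121 z 0.0163 t 7.80
push 0.5 lat -0.8 fz -0.7 x 0.5258 y -0.0121 z 0.0168 t 8.05
```

```bash
m(){ :; }; 
python3 -m inch '[0,1,0,0,0,0,0, 0,2,0,0,0,0,0, 0,2,0,0,0,0,0]' >/dev/null && python3 chk.py 3 &&
python3 -m inch '[0,1,0,0,0,0,0, 0,2,0,0,0,0,0, 0,2,0,0,0,0,0]' >/dev/null && python3 chk.py 3 &&
python3 -m inch '[0,1,0,0,0,0,0, 0,1,0,0,0,0,0]' >/dev/null && python3 chk.py 3 &&
python3 -m inch '[0,1,0,0,0,0,0, 0,1,0,0,0,0,0]' >/dev/null && python3 chk.py 3 &&
python3 -m inch '[0,1,0,0,0,0,0, 0,1,0,0,0,0,0]' >/dev/null && python3 chk.py 3 &&
python3 -m inch '[0,1,0,0,0,0,0, 0,1,0,0,0,0,0]' >/dev/null && python3 chk.py 3 &&
python3 -m inch '[0,1,0,0,0,0,0, 0,1,0,0,0,0,0]' >/dev/null && python3 chk.py 3 &&
python3 -m inch '[0,1,0,0,0,0,0, 0,1,0,0,0,0,0]' >/dev/null && python3 chk.py 3 &&
python3 -m inch '[0,1,0,0,0,0,0, 0,1,0,0,0,0,0]' >/dev/null && python3 chk.py 3 &&
python3 -m inch '[0,1,0,0,0,0,0, 0,1,0,0,0,0,0]' >/dev/null && python3 chk.py 3 &&
python3 -m inch '[0,1,0,0,0,0,0, 0,1,0,0,0,0,0]' >/dev/null && python3 chk.py 3 &&
python3 -m inch '[0,1,0,0,0,0,0, 0,1,0,0,0,0,0]' >/dev/null && python3 chk.py 3 &&
python3 -m inch '[0,1,0,0,0,0,0, 0,1,0,0,0,0,0]' >/dev/null && python3 chk.py 3 &&
python3 -m inch '[0,1,0,0,0,0,0, 0,1,0,0,0,0,0]' >/dev/null && python3 chk.py 3 &&
python3 -m inch '[0,1,0,0,0,0,0, 0,1,0,0,0,0,0]' >/dev/null && python3 chk.py 3 &&
python3 -m inch '[0,1,0,0,0,0,0, 0,1,0,0,0,0,0]' >/dev/null && python3 chk.py 3 
```

```text
push 0.3 lat 0.7 fz -1.0 x 0.5281 y -0.0118 z 0.0169 t 8.30
push 0.4 lat 0.2 fz -0.8 x 0.5301 y -0.0116 z 0.0170 t 8.55
push -0.3 lat 0.3 fz -1.9 x 0.5310 y -0.0115 z 0.0170 t 8.72
push 0.4 lat 0.6 fz -0.4 x 0.5320 y -0.0114 z 0.0169 t 8.88
push 0.4 lat -0.8 fz -1.2 x 0.5330 y -0.0113 z 0.0170 t 9.05
push 0.6 lat 0.5 fz -0.8 x 0.5340 y -0.0112 z 0.0170 t 9.22
push -0.1 lat -0.1 fz -0.2 x 0.5350 y -0.0111 z 0.0170 t 9.38
push -0.4 lat 0.1 fz -0.8 x 0.5360 y -0.0110 z 0.0170 t 9.55
push -0.7 lat 0.8 fz -1.3 x 0.5370 y -0.0109 z 0.0170 t 9.72
push 0.4 lat 1.1 fz -0.4 x 0.5380 y -0.0107 z 0.0170 t 9.88
push -0.1 lat -0.2 fz -0.6 x 0.5390 y -0.0106 z 0.0170 t 10.05
push -0.6 lat -0.8 fz -1.0 x 0.5400 y -0.0105 z 0.0170 t 10.22
push 0.8 lat 0.0 fz -1.2 x 0.5410 y -0.0104 z 0.0170 t 10.38
push 0.1 lat 0.5 fz -0.4 x 0.5420 y -0.0103 z 0.0170 t 10.55
push 0.3 lat 0.5 fz -0.9 x 0.5430 y -0.0102 z 0.0170 t 10.72
push 0.7 lat 0.0 fz -1.4 x 0.5440 y -0.0101 z 0.0170 t 10.88
```

```bash

python3 -m inch '[0,1,0,0.4,0,0,0, 0,1,0,0.4,0,0,0]' >/dev/null && python3 chk.py 3 &&
python3 -m inch '[0,1,0,0,0,0,0, 0,1,0,0,0,0,0]' >/dev/null && python3 chk.py 3 &&
python3 -m inch '[0,1,0,0,0,0,0, 0,1,0,0,0,0,0]' >/dev/null && python3 chk.py 3 &&
python3 -m inch '[0,1,0,0,0,0,0, 0,1,0,0,0,0,0]' >/dev/null && python3 chk.py 3 &&
python3 -m inch '[0,1,0,0,0,0,0, 0,1,0,0,0,0,0]' >/dev/null && python3 chk.py 3 &&
python3 -m inch '[0,1,0,0,0,0,0, 0,1,0,0,0,0,0]' >/dev/null && python3 chk.py 3 &&
python3 -m inch '[0,1,0,0,0,0,0, 0,1,0,0,0,0,0]' >/dev/null && python3 chk.py 3 &&
python3 -m inch '[0,1,0,0,0,0,0, 0,1,0,0,0,0,0]' >/dev/null && python3 chk.py 3 &&
python3 -m inch '[0,1,0,0,0,0,0, 0,1,0,0,0,0,0]' >/dev/null && python3 chk.py 3 &&
python3 -m inch '[0,1,0,0,0,0,0, 0,1,0,0,0,0,0]' >/dev/null && python3 chk.py 3 &&
python3 -m inch '[0,1,0,0,0,0,0, 0,1,0,0,0,0,0]' >/dev/null && python3 chk.py 3 &&
python3 -m inch '[0,1,0,0,0,0,0, 0,1,0,0,0,0,0]' >/dev/null && python3 chk.py 3 &&
python3 -m inch '[0,1,0,0,0,0,0, 0,1,0,0,0,0,0]' >/dev/null && python3 chk.py 3 &&
python3 -m inch '[0,1,0,0,0,0,0, 0,1,0,0,0,0,0]' >/dev/null && python3 chk.py 3 &&
python3 -m inch '[0,1,0,0,0,0,0, 0,1,0,0,0,0,0]' >/dev/null && python3 chk.py 3 
```

```text
push -0.7 lat -0.7 fz -1.8 x 0.5449 y -0.0100 z 0.0165 t 11.05
push 0.8 lat 1.3 fz -0.9 x 0.5459 y -0.0099 z 0.0166 t 11.22
push -0.9 lat -0.0 fz -1.2 x 0.5470 y -0.0097 z 0.0166 t 11.38
push -0.1 lat -0.0 fz -1.0 x 0.5479 y -0.0096 z 0.0165 t 11.55
push -0.1 lat -0.3 fz -0.3 x 0.5489 y -0.0095 z 0.0166 t 11.72
push -1.0 lat 0.1 fz -1.4 x 0.5499 y -0.0094 z 0.0165 t 11.88
push 0.6 lat 0.8 fz 0.3 x 0.5509 y -0.0093 z 0.0166 t 12.05
push 1.0 lat 0.1 fz -1.2 x 0.5519 y -0.0092 z 0.0165 t 12.22
push 0.8 lat -0.4 fz -0.9 x 0.5529 y -0.0091 z 0.0166 t 12.38
push 0.3 lat -0.4 fz -1.0 x 0.5539 y -0.0090 z 0.0166 t 12.55
push 0.1 lat 0.4 fz -0.9 x 0.5549 y -0.0089 z 0.0166 t 12.72
push -0.3 lat 0.2 fz -1.1 x 0.5559 y -0.0088 z 0.0166 t 12.88
push 0.6 lat -0.7 fz -0.7 x 0.5569 y -0.0087 z 0.0166 t 13.05
push -0.8 lat 0.3 fz -0.1 x 0.5579 y -0.0086 z 0.0166 t 13.22
push -0.2 lat 0.4 fz -1.4 x 0.5589 y -0.0084 z 0.0166 t 13.38
```

```bash

python3 -m inch '[0,1,0,0,0,0,0, 0,1,0,0,0,0,0]' >/dev/null && python3 chk.py 3 &&
python3 -m inch '[0,1,0,0,0,0,0, 0,1,0,0,0,0,0]' >/dev/null && python3 chk.py 3 &&
python3 -m inch '[0,1,0,0,0,0,0, 0,1,0,0,0,0,0]' >/dev/null && python3 chk.py 3 &&
python3 -m inch '[0,1,0,0,0,0,0, 0,1,0,0,0,0,0]' >/dev/null && python3 chk.py 3 &&
python3 -m inch '[0,1,0,0,0,0,0, 0,1,0,0,0,0,0]' >/dev/null && python3 chk.py 3 &&
python3 -m inch '[0,1,0,0,0,0,0, 0,1,0,0,0,0,0]' >/dev/null && python3 chk.py 3 &&
python3 -m inch '[0,1,0,0,0,0,0, 0,1,0,0,0,0,0]' >/dev/null && python3 chk.py 3 &&
python3 -m inch '[0,1,0,0,0,0,0, 0,1,0,0,0,0,0]' >/dev/null && python3 chk.py 3 &&
python3 -m inch '[0,1,0,0,0,0,0, 0,1,0,0,0,0,0]' >/dev/null && python3 chk.py 3 &&
python3 -m inch '[0,1,0,0,0,0,0, 0,1,0,0,0,0,0]' >/dev/null && python3 chk.py 3 &&
python3 -m inch '[0,1,0,0,0,0,0, 0,1,0,0,0,0,0]' >/dev/null && python3 chk.py 3 &&
python3 -m inch '[0,1,0,0,0,0,0, 0,1,0,0,0,0,0]' >/dev/null && python3 chk.py 3 &&
python3 -m inch '[0,1,0,0,0,0,0, 0,1,0,0,0,0,0]' >/dev/null && python3 chk.py 3 &&
python3 -m inch '[0,1,0,0,0,0,0, 0,1,0,0,0,0,0]' >/dev/null && python3 chk.py 3 &&
python3 -m inch '[0,1,0,0,0,0,0, 0,1,0,0,0,0,0]' >/dev/null && python3 chk.py 3 &&
python3 -m inch '[0,1,0,0,0,0,0, 0,1,0,0,0,0,0]' >/dev/null && python3 chk.py 3 
```

```text
push -0.3 lat -0.1 fz -1.6 x 0.5599 y -0.0083 z 0.0166 t 13.55
push 0.2 lat 0.2 fz -1.0 x 0.5608 y -0.0082 z 0.0166 t 13.72
push 1.0 lat 0.4 fz -1.5 x 0.5619 y -0.0081 z 0.0166 t 13.88
push -1.1 lat 0.4 fz -0.2 x 0.5628 y -0.0080 z 0.0166 t 14.05
push -0.3 lat -0.2 fz -1.0 x 0.5638 y -0.0079 z 0.0166 t 14.22
push 0.6 lat -0.3 fz -1.3 x 0.5648 y -0.0078 z 0.0165 t 14.38
push 0.1 lat -0.4 fz -1.3 x 0.5658 y -0.0077 z 0.0165 t 14.55
push 0.6 lat -0.3 fz -0.7 x 0.5668 y -0.0075 z 0.0166 t 14.72
push -0.2 lat 0.5 fz -0.4 x 0.5678 y -0.0074 z 0.0166 t 14.88
push 0.3 lat -0.4 fz -0.6 x 0.5688 y -0.0074 z 0.0166 t 15.05
push -0.1 lat 0.4 fz -1.2 x 0.5698 y -0.0072 z 0.0166 t 15.22
push 0.1 lat 0.6 fz -0.9 x 0.5708 y -0.0071 z 0.0166 t 15.38
push 0.8 lat 0.0 fz -1.0 x 0.5717 y -0.0070 z 0.0165 t 15.55
push 0.0 lat -0.5 fz -1.4 x 0.5726 y -0.0069 z 0.0164 t 15.72
push 0.4 lat -0.5 fz -4.0 x 0.5736 y -0.0068 z 0.0164 t 15.88
push 1.8 lat -0.3 fz -2.5 x 0.5744 y -0.0067 z 0.0164 t 16.05
```

```bash

python3 -m inch '[0,0,0,0.2,0,0,0, 0,0,0,0.2,0,0,0, 0,0,0,0.2,0,0,0]' >/dev/null && python3 chk.py 9 &&
python3 -m inch '[0,0.5,0,0,0,0,0, 0,0.5,0,0,0,0,0, 0,0.5,0,0,0,0,0]' >/dev/null && python3 chk.py 5 &&
python3 -m inch '[0,0.5,0,0,0,0,0, 0,0.5,0,0,0,0,0, 0,0.5,0,0,0,0,0]' >/dev/null && python3 chk.py 5 &&
python3 -m inch '[0,0.5,0,0,0,0,0, 0,0.5,0,0,0,0,0, 0,0.5,0,0,0,0,0]' >/dev/null && python3 chk.py 5 
```

```text
push 5.2 lat 1.2 fz -0.8 x 0.5744 y -0.0067 z 0.0163 t 16.30
push 6.6 lat 0.3 fz -0.4 x 0.5749 y -0.0067 z 0.0163 t 16.55
```

```bash

python3 -m inch '[0,0.3,0,0,0,0,0, 0,0.3,0,0,0,0,0, 0,0.3,0,0,0,0,0]' >/dev/null && python3 chk.py 9 &&
python3 -m inch '[0,0.3,0,0,0,0,0, 0,0.3,0,0,0,0,0, 0,0.3,0,0,0,0,0]' >/dev/null && python3 chk.py 9
```

```text
push 6.5 lat -0.8 fz 0.6 x 0.5751 y -0.0066 z 0.0163 t 16.80
push 8.5 lat -0.4 fz 1.1 x 0.5752 y -0.0066 z 0.0163 t 17.05
```

```bash
python3 -m inch '[0,0,0,0,0,0,0]' >/dev/null; python3 chk.py 9;python3 -m inch '[0,0,0,0,0,0,0]' >/dev/null; python3 chk.py 9
```

```text
push 7.8 lat -0.2 fz 1.0 x 0.5752 y -0.0066 z 0.0163 t 17.13
push 7.3 lat 0.5 fz 1.4 x 0.5752 y -0.0066 z 0.0163 t 17.22
```

```bash

python3 -m inch '[0,0.3,0,0,0,0,0, 0,0.3,0,0,0,0,0, 0,0.3,0,0,0,0,0]' >/dev/null && python3 chk.py 9.3 &&
python3 -m inch '[0,0.3,0,0,0,0,0, 0,0.3,0,0,0,0,0, 0,0.3,0,0,0,0,0]' >/dev/null && python3 chk.py 9.3
python3 -m inch '[0,0,0,0,0,0,0]' >/dev/null; python3 chk.py 9;python3 -m inch '[0,0,0,0,0,0,0]' >/dev/null; python3 chk.py 9
```

```text
push 9.2 lat -0.1 fz 3.3 x 0.5754 y -0.0066 z 0.0163 t 17.47
push 9.6 lat 0.2 fz 2.0 x 0.5756 y -0.0066 z 0.0163 t 17.72
push 9.9 lat 0.4 fz 3.9 x 0.5756 y -0.0066 z 0.0163 t 17.80
push 9.9 lat 0.6 fz 3.0 x 0.5756 y -0.0066 z 0.0163 t 17.88
```

```bash

python3 -m inch '[0,0.3,0,-0.1,0,0,0, 0,0.3,0,-0.1,0,0,0, 0,0.3,0,-0.1,0,0,0]' >/dev/null && python3 chk.py 9.3
python3 -m inch '[0,0,0,0,0,0,0]' >/dev/null; python3 chk.py 9;python3 -m inch '[0,0,0,0,0,0,0]' >/dev/null; python3 chk.py 9
```

```text
push 8.7 lat -0.5 fz 2.5 x 0.5758 y -0.0065 z 0.0163 t 18.13
push 10.0 lat -0.6 fz 2.3 x 0.5759 y -0.0065 z 0.0163 t 18.22
push 9.2 lat 0.2 fz 2.4 x 0.5758 y -0.0065 z 0.0163 t 18.30
```

```bash

python3 -m inch '[0,0.3,0,0,0,0,0, 0,0.3,0,0,0,0,0, 0,0.3,0,0,0,0,0]' >/dev/null && python3 chk.py 10.3 &&
python3 -m inch '[0,0.2,0,0,0,0,0, 0,0.2,0,0,0,0,0, 0,0.2,0,0,0,0,0]' >/dev/null && python3 chk.py 10.3
python3 -m inch '[0,0,0,0,0,0,0]' >/dev/null; python3 chk.py 9;python3 -m inch '[0,0,0,0,0,0,0]' >/dev/null; python3 chk.py 9
```

```text
push 10.4 lat 0.2 fz 2.2 x 0.5760 y -0.0065 z 0.0163 t 18.55
push 11.5 lat 0.1 fz 2.8 x 0.5760 y -0.0065 z 0.0163 t 18.63
push 10.4 lat 0.0 fz 3.5 x 0.5760 y -0.0065 z 0.0163 t 18.72
```

```bash

python3 -m inch '[0,0.3,0,-0.1,0,0,0, 0,0.3,0,-0.1,0,0,0, 0,0.3,0,-0.1,0,0,0]' >/dev/null && python3 chk.py 10.3
python3 -m inch '[0,0,0,0,0,0,0]' >/dev/null; python3 chk.py 9;python3 -m inch '[0,0,0,0,0,0,0]' >/dev/null; python3 chk.py 9;python3 -m inch '[0,0,0,0,0,0,0]' >/dev/null; python3 chk.py 9
```

```text
push 11.3 lat 0.1 fz 3.1 x 0.5762 y -0.0065 z 0.0163 t 18.97
push 11.1 lat 0.8 fz 2.7 x 0.5762 y -0.0065 z 0.0163 t 19.05
push 11.9 lat 0.3 fz 3.0 x 0.5762 y -0.0065 z 0.0163 t 19.13
push 12.2 lat -0.7 fz 2.7 x 0.5762 y -0.0065 z 0.0163 t 19.22
```

```bash
python3 -m inch '[0.7,0,0,0,0,0,0, 0.7,0,0,0,0,0,0, 0.7,0,0,0,0,0,0, 0.7,0,0,0,0,0,0, 0.7,0,0,0,0,0,0, 0.7,0,0,0,0,0,0]'
python3 -m inch '[0.7,0,0,-20,0,0,0, 0.7,0,0,-50,0,0,0, 0.7,-15,0,-85,0,0,0, 0.7,-45,0,-115,0,0,0, 0.7,-80,0,-130,0,0,0, 0.7,-100,0,-140,0,0,0, 0.7,-100,0,-140,0,0,0, 0.7,-100,0,-140,0,0,0]'
python3 - <<'E'
from h import *
s=arm.read_state(); f=optics.grab_frame("wrist"); g=optics.grab_frame("side")
im=np.zeros((600,800,3),np.uint8)
im[:400]=cv2.resize(f["color"][0:200,116:516],None,fx=2,fy=2)
im[400:,:400]=cv2.resize(g["color"][190:240,300:400],None,fx=4,fy=4,interpolation=cv2.INTER_CUBIC)
im[400:,400:]=cv2.resize(g["color"][190:290,220:420],None,fx=2,fy=2)
save("w5",im); print(s["position"],s["force"])
E
```

```text
time: 19.72
position: [0.5774, -0.0064, 0.0166]
tcp_rot: [3.137, 0.173, 0.001]
force: [-0.0, -0.2, 0.2]
grip_width: 0.0646
grip_force: 0.0
time: 20.38
position: [0.478, -0.0175, 0.1575]
tcp_rot: [3.137, 0.172, 0.004]
force: [0.6, 0.1, -0.5]
grip_width: 0.0659
grip_force: 0.0
[ 0.47797679 -0.01749842  0.1574967 ] [ 0.61308151  0.13675541 -0.52213811]
```

View pics/w5.png

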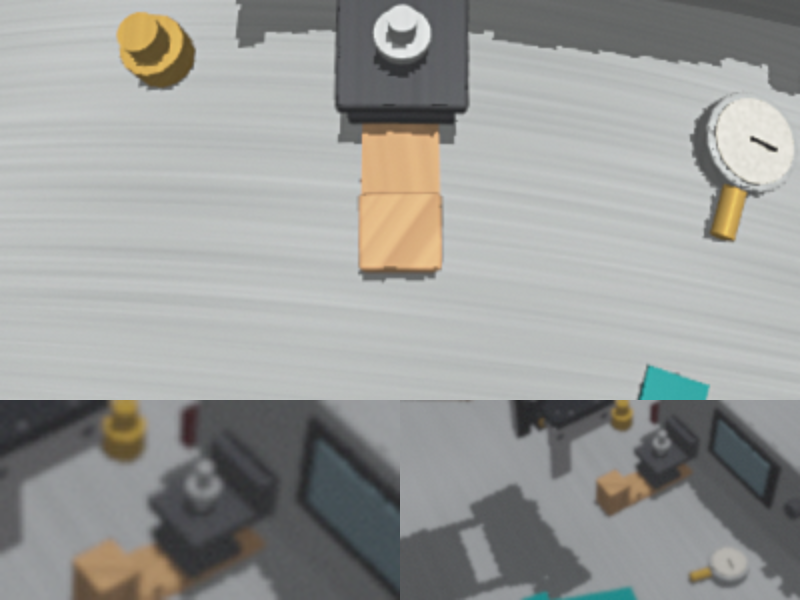

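The wedge sits straight and centred under the pad: in the crop its heel is centred at col 400, the pad at 402 and the bracket at 402. It is flat on the bench, and the fitting and gauge haven't moved. I'm handing it in.

```bash
python3 -c "
from workcell import job; print(job.finish_job())"
```

```text
the job is handed in; nothing more can be done
None
```

The wedge is jammed straight and centred under the foot pad at a push of about 11.5 N (single readings 11.1 to 12.2 N), released flat on the bench, the other objects left alone, and the job was handed in at about 20 s; no verdict was returned.

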